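# Stand the drained sugar shaker in its ring stand

## Task

The stainless sugar shaker is leaning back in the slanting wire draining rest on the counter. Take it out and stand it upright, domed lid up, inside the ring of the small ring stand on the glass shelf, lowering it all the way onto the stand's base before you let go. Leave the moka pot, the cup and its saucer as they are.

Things in the scene. Friction and masses are not known exactly. Their poses are not given: they have to be found in the camera images.
- shaker: Stainless sugar shaker: straight cylinder 44 mm in diameter, 105 mm tall, with a 20 mm perforated dome on top (125 mm in all), about 0.2 kg. Origin: centre of its flat underside; z runs from underside to dome. At first it leans 40 degrees from vertical, dome roughly towards the robot's right (-y); the 60 mm next to the dome tip are clear of the rest. It comes out along its own axis or straight up.
- rest: Slanting draining rest of 6 mm steel wire, fixed to the counter, about 90 mm long (x), 76 mm wide (y), 70 mm high. Origin: on the counter under its middle. The shaker lies on its two slanting wires, dome end towards the rest's -x; the shaker's underside centre is 40 mm along +x and 30 mm above the origin. The rest's y axis is level and square to the shaker's axis.
- stand: Ring stand of dark steel, fixed on the glass shelf: a base disc 84 mm in diameter, 5 mm thick, and above it, on three thin posts, one level ring of 56 mm inner and 64 mm outer diameter whose top is 45 mm above the underside of the base. Open through the ring down to the base. Origin: centre of the base's underside; z up.
- stand_floor (a point): Centre of the upper face of the ring stand's base disc, where the shaker's underside is to stand; 40 mm below the top of the ring.
- moka: Matte black moka pot, loose on the shelf, 145 mm tall to its knob, 90 mm across the base, handle reaching 74 mm out from its axis along +x. Origin: centre of its underside. Leave it.
- saucer: White porcelain saucer, 116 mm across, 13 mm high, loose on the shelf. Origin: centre of its underside. Leave it.
- cup: White porcelain espresso cup, 64 mm across the rim, 58 mm tall, standing on the saucer. Origin: centre of its underside. Leave it.
- shelf: Fixed glass shelf, 220 mm deep (x), 540 mm wide (y), 10 mm thick, top 100 mm above the counter, with a granite upstand 150 mm high along its far (+x) edge. Origin: on the counter under the middle of the glass. Stand, moka pot and saucer stand in a row on it in any order.
- frother: Milk frother fixed on the far left end of the shelf, 72 mm in diameter, 151 mm tall, with a toggle on its base. Origin: centre of its underside. Not used.
Mind the look-alikes: they are no part of the job. What is shaped like the cup but blue is not meant. Leave any purple look-alike of the moka alone.

How it is judged:
By the outcome, as a careful person would: the job done as asked, in the order asked, and still so for the second after the job is handed in, with the robot touching nothing.
It also fails if it takes over 51 s, if anything falls off the work surface, if the arm or the gripper's body presses on something with over 40 N, if the wrist force passes 120 N, or if a joint passes its speed limit or range.

## Robot

A 6-joint arm with a two-finger parallel gripper is mounted at the origin on the work surface. World frame = base frame: x ahead of the robot, y to its left, z up, the work surface at z = 0. Lengths are in mm, angles in rad, forces in N, time in s.
With the tool pointing down it reaches from about 350 to 1000 mm from the base axis. Payload 7.1 kg.
Tool frame: the origin (TCP) lies at the very end of the fingers, on their centre line; the grasp point (between the pads) lies 19 mm behind it; z points along the fingers, y is the line along which they close (so a half turn about z gives the same grasp; the last joint's range is limited). The gripper opens to 85 mm and grips with 20 to 120 N. Pads are 22 mm wide; open, the fingers measure 114 mm over their backs; the gripper's body (76 mm by 85 mm) begins 54 mm behind the grasp point. The pads swing forward as they close: fully open they stand 13 mm farther back than shut.
Start: joints at [-1.253, 0.423, 1.63, -0, 1.089, -0.019], TCP at [206.56, -589.863, 231.319] pointing down, gripper open.
Joint ranges: [-3, 3], [-0.9, 2.11], [0.09, 2.58], [-1.31, 4.45], [0.11, 2.69], [-2.54, 2.54]. Speed limits (rad/s): [2.39, 2.39, 3.01, 3.14, 3.14, 3.14].

## Interface

Orientations are given as a rotation vector (axis times angle).
In Python, from station import ctrl, snapshot, calibration gives the robot as it stands.
- The arm moves only by the tool step_arm, never from a script. Its argument "motion" is text: rows parted by semicolons, each of 7 numbers parted by spaces: the opening, from -1 (shut) to 1 (fully open), then the shift along the tool's x, y, z scaled (see below), then the turn, a rotation vector about the tool's x, y, z scaled (see below). In form: fingers dx dy dz rx ry rz; .... A call has 1 to 5 rows; each row is the pose to reach, as a shift and turn from the pose commanded when the call began, along the tool's axes at that moment; what a row does not reach only later rows make up. The controller multiplies each number of a shift by 200 mm and each number of a turn by pi/2 rad. A row lasts 1/8 s, in which the tool goes at most 62.5 mm and 10.7 degrees, less where a joint would pass 70% of its speed; a pose out of reach is approached as far as the arm can. A call with a number of a shift or a turn outside -1 to 1 is refused whole. A call with a gripper value outside its range is refused whole. The fingers move at their own pace and stop on an object; "force" is the grip in N (left out, the last holds). Time passes only in rows, so rows that repeat a pose let the fingers close. It gives the time, the measured TCP pose, the force, the opening and the grip force at its end, in the units of the state.
- ctrl.sense(): the state, without advancing time (a new reading comes with each control period).
- snapshot(name): name is "scene" or "top" or "wrist"; returns (picture, depth): 384x512x3 uint8, red, green, blue; 384x512 float32, mm along the optical axis (not along the pixel's ray), 0 where there is no reading.
- calibration(name): a dict with "fov_y" (degrees; the focal length in pixels is half the picture's height over the tangent of half this angle, whatever the lens; pixels are square), "cx", "cy" (the principal point, pixels), "rvec" (rotation vector, rad) and "tvec" (3), from world to camera coordinates, as OpenCV has them. Camera axes: x right, y down, z forward; pixel columns grow to the right and rows downward; lengths in mm; the calibration is good to about 2 mm. A picture is of the moment at which its call begins: read the wrist's pose just before it. calibration takes no time and is no camera call; for the wrist camera it gives the pose at the moment of the call.
- ctrl.hand_in(): hands the job in; it is judged then, once.
The state is a dict: "clock": time; "joint_positions": joint angles; "joint_vel": joint speeds; "joint_torque": joint torques, N m; "position": TCP position; "tcp_rot": TCP orientation; "force": force on the tool from outside, world axes, zero at the start; "wrist_torque": the same for the moment, N m; "gripper_width": finger opening in mm; "finger_force": force on a finger pad.
Only numpy, scipy, OpenCV 4.12 (cv2) and the standard library are available. Lean on these libraries where they do the work, as an engineer would, in place of code of your own. Each camera call takes 0.05 s, during which the arm holds its last target. There are 200 camera calls.

## Working session

There is one attempt and no reset: what is moved stays moved. The work goes in short steps, Python scripts to look and compute and a tool call to move; the robot and the scene stay as the last step left them, time stands still between calls to the robot, and variables do not carry over. Pictures are saved under pics/ and viewed, at most 10 in all, crops included, and the job is handed in when it is done.

Besides the shell and the picture viewer there is one more tool, called after "Request:" as name(argument=value, ...) on one line, values as JSON. step_arm: Moves the arm, as the interface text tells. Its arguments: {"type":"object","properties":{"motion":{"type":"string"},"force":{"type":"number"}},"required":["motion"]}

```bash
mkdir -p pics; ls
cat > h.py <<'E'
import numpy as np, cv2
from scipy.spatial.transform import Rotation as R
from station import ctrl, snapshot, calibration
def cam(n):
    c=calibration(n); f=192/np.tan(np.radians(c['fov_y'])/2)
    return f,c['cx'],c['cy'],R.from_rotvec(np.ravel(c['rvec'])).as_matrix(),np.ravel(c['tvec'])
def cloud(n,depth):
    f,cx,cy,M,t=cam(n); v,u=np.mgrid[0:384,0:512]
    P=np.stack([(u-cx)/f*depth,(v-cy)/f*depth,depth],-1)
    return (P-t)@M
def rel(Mt,pt,s=None):
    "scaled shift/turn from current measured tool pose to target"
    s=s or ctrl.sense(); M0=R.from_rotvec(s['tcp_rot']); 
    return (M0.inv().apply(np.array(pt)-s['position'])/200).round(3),((M0.inv()*R.from_matrix(Mt)).as_rotvec()/(np.pi/2)).round(3)
E
python3 - <<'E'
from h import *
for n in ('scene','top'):
    p,d=snapshot(n); np.savez('pics/'+n,p=p,d=d,w=cloud(n,d)); cv2.imwrite(f'pics/{n}.png',cv2.resize(p[...,::-1],(800,600)))
    c=calibration(n); print(n,c)
s=ctrl.sense(); print(s)
E
```

```text
pics
scene {'fov_y': 43.778237905350565, 'cx': 257.8722807553052, 'cy': 186.8455472077341, 'rvec': array([ 2.19178047,  1.21319365, -0.42318913]), 'tvec': array([-355.74792546, -242.41162671, 1648.30759849])}
top {'fov_y': 53.9817950990331, 'cx': 258.23574124257374, 'cy': 194.66568370450238, 'rvec': array([ 2.14552444, -2.09488534,  0.2147835 ]), 'tvec': array([  58.07910753,  531.70279683, 1064.97472437])}
{'clock': 0.1, 'joint_positions': array([-1.25301837e+00,  4.23788056e-01,  1.63059942e+00,  1.43663088e-05,
        1.08859534e+00, -1.90371492e-02]), 'joint_vel': array([ 0.00139028, -0.00254122, -0.00292684,  0.00045334, -0.00012232,
        0.00074804]), 'joint_torque': array([ 1.59890465e-04, -5.58425760e+01, -2.82445961e+01, -8.50153970e-05,
        2.93980891e-03, -6.41521780e-06]), 'position': array([ 206.4056708 , -589.41806852,  230.61422505]), 'tcp_rot': array([-3.09579297e+00, -5.26329589e-01,  3.05065031e-04]), 'force': array([ 0.59241776, -0.34235142,  0.3706912 ]), 'wrist_torque': array([ 0.05156678,  0.02827022, -0.01023801]), 'finger_force': 0.0, 'gripper_width': 85.62677552990161}
```

View pics/scene.png

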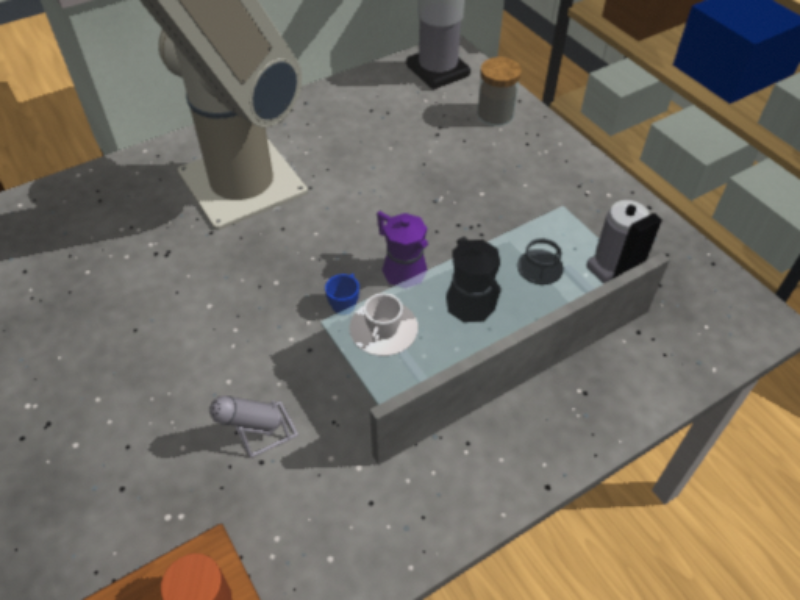

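View pics/top.png

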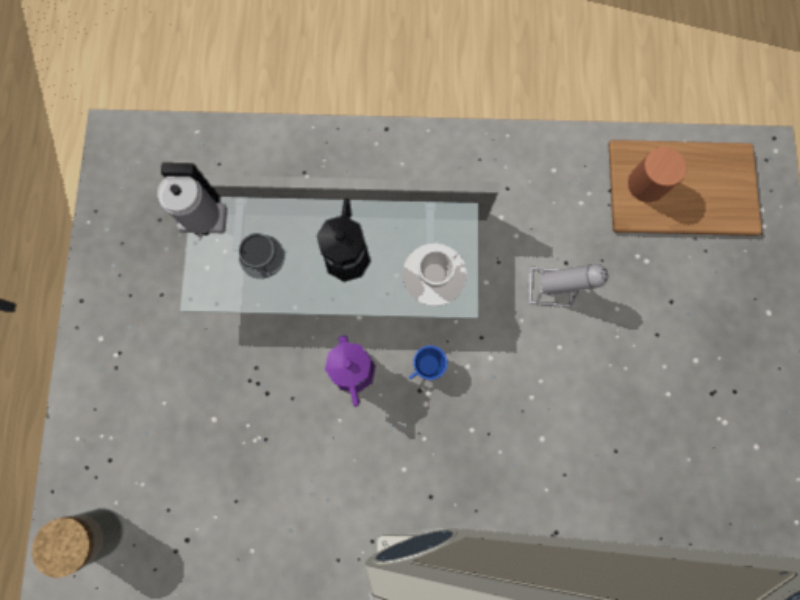

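The shaker lies in the rest at top-view (570,280), dome at (600,275), and scene (245,410). The ring stand is at top-view (258,255), scene (542,260). Possible confusions in the top view are the frother (190,205), the cork jar (62,545) and the terracotta cup (660,170). None of them leans in a wire rest. I'll check with a crop and measure.

Run:
```python
from h import *
from scipy.optimize import least_squares
T=np.load('pics/top.npz'); S=np.load('pics/scene.npz')
a=cv2.resize(T['p'][150:210,325:405],(400,300),interpolation=3); b=cv2.resize(T['p'][130:190,125:205],(400,300),interpolation=3)
c=cv2.resize(S['p'][240:300,125:205],(400,300),interpolation=3); e=cv2.resize(S['p'][140:200,310:390],(400,300),interpolation=3)
cv2.imwrite('pics/crop.png',np.vstack([np.hstack([a,b]),np.hstack([c,e])])[...,::-1])
def pts(D,r,zlo,zhi=400):
    w=D['w'][r[0]:r[1],r[2]:r[3]].reshape(-1,3); return w[(w[:,2]>zlo)&(w[:,2]<zhi)]
# shaker
A=pts(T,(160,200,335,395),25); B=pts(S,(245,295,130,195),25)
for n,P in(('top',A),('scene',B)): print(n,len(P),P.min(0).round(),P.max(0).round(),np.median(P,0).round())
def fit(P):
    P=P[P[:,2]>45]
    def res(q):
        d=np.array([np.sin(np.radians(40))*np.cos(q[2]),np.sin(np.radians(40))*np.sin(q[2]),np.cos(np.radians(40))])
        v=P-np.array([q[0],q[1],70]); return np.linalg.norm(np.cross(v,d),axis=1)-22
    m=P.mean(0); r=least_squares(res,[m[0],m[1],-1.57],loss='soft_l1',f_scale=2); d=np.array([np.sin(.698)*np.cos(r.x[2]),np.sin(.698)*np.sin(r.x[2]),np.cos(.698)])
    t=(P-[r.x[0],r.x[1],70])@d; 
    print('p70',r.x,'d',d,'rms',np.median(abs(res(r.x))),'t',np.percentile(t,[0,1,99,100]), 'z30',np.array([r.x[0],r.x[1],70])-d*40/d[2], 'tip',np.array([r.x[0],r.x[1],70])+d*np.percentile(t,99.5))
fit(A);fit(B);fit(np.vstack([A,B]))
# stand
for D,r in((T,(140,185,145,190)),(S,(145,188,325,368))):
    P=pts(D,r,130,160); print('ring',len(P),P.min(0).round(1),P.max(0).round(1),np.median(P[:,2]))
    Q=P[(P[:,2]>138)&(P[:,2]<152)]
    f=least_squares(lambda q:np.hypot(Q[:,0]-q[0],Q[:,1]-q[1])-30,Q.mean(0)[:2],loss='soft_l1',f_scale=2); print(f.x,len(Q))
    print(np.median(pts(D,r,95,115),0))
```

```text
top 658 [ 551. -297.   26.] [ 611. -191.  134.] [ 577. -241.   90.]
scene 855 [ 561. -298.   25.] [ 615. -192.  136.] [ 596. -250.   89.]
p70 [ 582.79823972 -243.47254537   -1.59611561] d [-0.01627063 -0.64248072  0.76612909] rms 1.191556502354981 t [-49.92279043 -47.66755236  71.69555994  73.79850759] z30 [ 583.6477376  -209.92829124   30.        ] tip [ 581.61559216 -290.17193206  125.68689827]
p70 [ 581.38088294 -243.24939183   -1.69428177] d [-0.07916091 -0.63779289  0.76612909] rms 1.4417473519950939 t [-51.32773003 -46.95671413  73.65708059  75.01185638] z30 [ 585.51391548 -209.94989222   30.        ] tip [ 575.50014022 -290.63004715  126.91455532]
p70 [ 581.87882802 -243.59807447   -1.66034727] d [-0.05747631 -0.64011147  0.76612909] rms 1.4607468417946823 t [-51.07484949 -47.52372492  73.19670749  74.96342301] z30 [ 584.87969598 -210.17752056   30.        ] tip [ 577.64463879 -290.75408099  126.43952718]
ring 138 [572.6 301.8 131.2] [634.2 364.5 149.3] 144.4661242126912
[603.44674576 332.70390689] 123
[608.36143496 334.15336068 101.40841844]
ring 164 [570.6 299.8 132. ] [636.9 364.  150.1] 143.72968315827626
[603.774797   331.92605866] 141
[594.54809394 343.40013332 102.45614613]
```

View pics/crop.png

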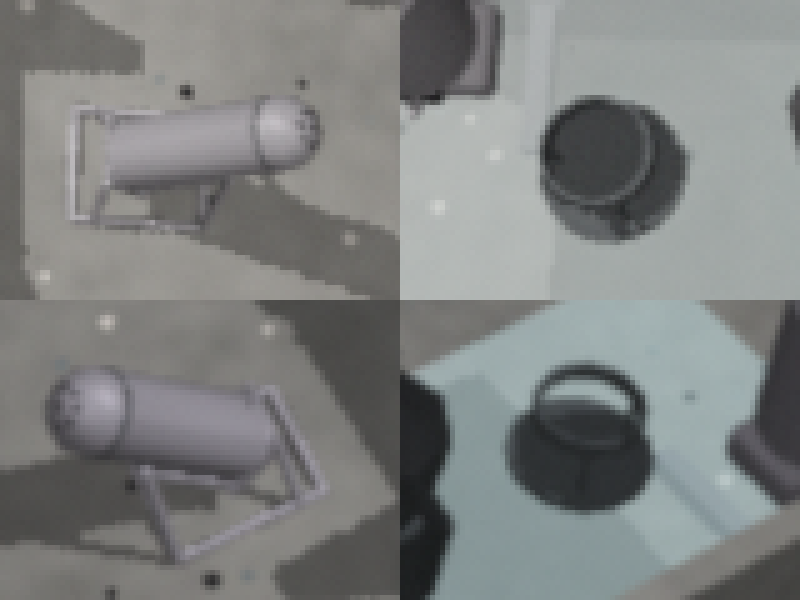

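The crop confirms the shaker, with its perforated dome, and the empty stand. Both fits agree with the given sizes: tip at about underside + 125 mm, ring top at about 145 mm. Next I'll compute the pre-grasp and the clearances.

```bash
cat >> h.py <<'E'
def tool(z,yh):
    z=np.array(z)/np.linalg.norm(z); y=np.array(yh)-np.dot(yh,z)*z; y/=np.linalg.norm(y)
    return np.stack([np.cross(y,z),y,z],1)
U=np.array([584.9,-210.2,30]); az=-1.655; D=np.array([np.sin(.698)*np.cos(az),np.sin(.698)*np.sin(az),np.cos(.698)])
Y=np.array([-np.sin(az),np.cos(az),0])
PICK=tool(-D,Y)
E
python3 - <<'E'
from h import *
T=np.load('pics/top.npz');w=T['w']
up=w[(w[...,0]>640)&(w[...,0]<800)&(w[...,1]>-50)&(w[...,1]<400)&(w[...,2]>200)]
print('upstand/high',np.percentile(up,[1,50,99],axis=0).round())
c=w[118:135,140:300]; print('row x,z', [(r,np.median(w[r,150:205],0).round()) for r in range(112,136,3)])
m=w[125:190,195:250].reshape(-1,3); m=m[m[:,2]>130]; print('moka',m.min(0),m.max(0))
m=w[100:155,95:150].reshape(-1,3); m=m[m[:,2]>130]; print('frother',m.min(0),m.max(0))
print(rel(PICK,U+165*D), U+165*D, U+68*D, rel(PICK,U+68*D))
E
```

```text
upstand/high [[640. 165. 205.]
 [658. 171. 219.]
 [675. 185. 224.]]
row x,z [(112, array([807., 340.,   1.])), (115, array([733., 304., 150.])), (118, array([724., 305., 150.])), (121, array([721., 307., 137.])), (124, array([721., 311., 114.])), (127, array([717., 314., 100.])), (130, array([708., 313., 100.])), (133, array([699., 312., 101.]))]
moka [311.76923828  73.96231715 130.20305294] [ 675.28054868  215.69506183 1147.85962911]
frother [311.76923828  73.96231715 130.25605947] [ 741.51782783  477.56122971 1147.85962911]
(array([ 2.196, -0.68 ,  0.372]), array([ 0.254,  0.393, -0.701])) [ 575.98131197 -315.86759288  156.4113002 ] [ 581.22441948 -253.74785646   82.09677826] (array([ 2.323, -0.964,  0.744]), array([ 0.254,  0.393, -0.701]))
```

Request:
step_arm(motion="1 0.3 -0.09 0 0.03 0.05 -0.085; 1 0.6 -0.18 0 0.06 0.1 -0.17; 1 0.9 -0.28 0 0.09 0.14 -0.25; 1 1 -0.31 0 0.12 0.19 -0.34; 1 1 -0.31 0 0.14 0.22 -0.4", force=40)

```text
clock: 0.72
position: [376.1, -463.9, 230.9]
tcp_rot: [-2.503, -1.335, -0.432]
force: [0.2, 0.6, 1.0]
gripper_width: 85.5
finger_force: 0.0
```

```bash
python3 -c "
from h import *
print(ctrl.sense()['position'],ctrl.sense()['joint_positions'],rel(PICK,U+165*D))"
```

```text
[ 376.07855246 -463.89319151  230.91306739] [-1.06030527  0.51013559  1.54998633  0.30878928  1.36629614 -0.57627922] (array([0.948, 0.474, 0.75 ]), array([ 0.11 ,  0.174, -0.297]))
```

Request:
step_arm(motion="1 0.24 0.12 0.18 0.03 0.05 -0.08; 1 0.48 0.24 0.36 0.06 0.1 -0.16; 1 0.7 0.35 0.55 0.09 0.14 -0.24; 1 0.948 0.474 0.75 0.11 0.174 -0.297; 1 0.948 0.474 0.75 0.11 0.174 -0.297")

```text
clock: 1.35
position: [577.0, -315.2, 153.2]
tcp_rot: [-1.903, -1.744, -0.688]
force: [0.0, 0.4, 0.1]
gripper_width: 85.2
finger_force: 0.0
```

Run:
```python
from h import *
s=ctrl.sense(); print(s['position'],s['joint_positions'],rel(PICK,U+165*D))
f=cam('wrist'); p,d=snapshot('wrist'); w=cloud('wrist',d)
cv2.imwrite('pics/w1.png',cv2.resize(p[...,::-1],(800,600)))
P=w.reshape(-1,3); v=P-U; t=v@D; r=np.linalg.norm(v-np.outer(t,D),axis=1)
k=(t>30)&(t<128)&(r<32)&(P[:,2]>40); P=P[k];print(k.sum())
np.save('pics/wp.npy',P)
from scipy.optimize import least_squares
def ax(a): return np.array([np.sin(.698)*np.cos(a),np.sin(.698)*np.sin(a),np.cos(.698)])
Q=P[(t[k]<100)]
res=lambda q:np.linalg.norm(np.cross(Q-np.array([q[0],q[1],85]),ax(q[2])),axis=1)-22
for loss in('soft_l1',):
    g=least_squares(res,[581,-256,-1.65],loss=loss,f_scale=2); print(len(Q),g.x,np.median(abs(res(g.x))),'prior at z85',U+D*(55/D[2]))
top=P[t[k]>np.percentile(t[k],97)]; print('tip',top.mean(0),'prior',U+125*D)
```

```text
[ 577.00217408 -315.17044496  153.16494961] [-0.75121281  0.77547104  1.37594678  0.52988703  1.4847091  -0.84644258] (array([ 0.007, -0.005, -0.015]), array([-0.002, -0.   , -0.003]))
4477
849 [ 581.67316414 -255.41689181   -1.62818958] 0.13995558990736967 prior at z85 [ 581.01958867 -256.1746684    85.        ]
tip [ 579.18373442 -288.32305826  126.29310637] prior [ 578.14341816 -290.25120673  125.76613651]
```

View pics/w1.png

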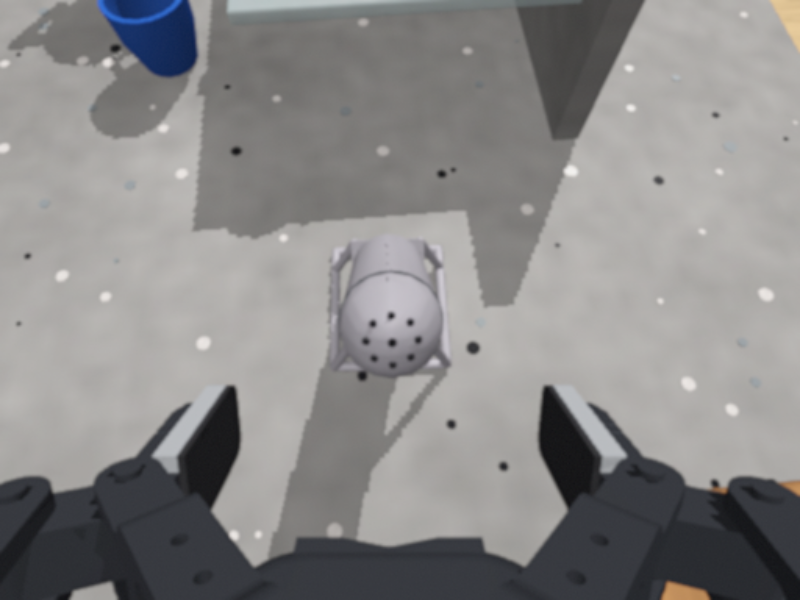

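The wrist view shows the dome at (391,325), centred between the fingers. Its fit is tight (0.14 mm), so I'll use it to refine the axis.

```bash
sed -i 's/^U=.*az=-1.655/az=-1.628/' h.py
cat >> h.py <<'E'
U=np.array([581.7,-255.4,85])-D*(55/D[2])
E
python3 -c "
from h import *
print(U,rel(PICK,U+68*D))"
```

```text
[ 584.33783178 -209.33732997   30.        ] (array([ 0.011, -0.   ,  0.478]), array([ 0.01 ,  0.001, -0.016]))
```

Request:
step_arm(motion="1 0.01 0 0.05 0.01 0 -0.016; 1 0.01 0 0.16 0.01 0 -0.016; 1 0.01 0 0.3 0.01 0 -0.016; 1 0.011 0 0.43 0.01 0 -0.016; 1 0.011 0 0.475 0.01 0 -0.016")

```text
clock: 2.02
position: [579.7, -256.1, 84.4]
tcp_rot: [-1.881, -1.77, -0.683]
force: [-0.4, -0.5, 0.1]
gripper_width: 85.4
finger_force: 0.0
```

```bash
python3 -c "
from h import *
print(ctrl.sense()['force'],rel(PICK,U+68*D))"
```

```text
[-0.36457379 -0.53429035  0.05489678] (array([0.005, 0.01 , 0.019]), array([ 0.002,  0.002, -0.001]))
```

Centre laterally, then close.

Request:
step_arm(motion="1 0.005 0.01 0.01 0 0 0; 0.3 0.005 0.01 0.01 0 0 0; -0.3 0.005 0.01 0.01 0 0 0; -1 0.005 0.01 0.01 0 0 0; -1 0.005 0.01 0.01 0 0 0", force=45)

```text
clock: 2.65
position: [583.2, -255.1, 84.5]
tcp_rot: [-1.881, -1.772, -0.684]
force: [-2.4, -3.4, 7.0]
gripper_width: 42.8
finger_force: 45.5
```

Request:
step_arm(motion="-1 0 0 0 0 0 0; -1 0 0 0 0 0 0; -1 0 0 0 0 0 0", force=45)

```text
clock: 3.02
position: [583.2, -255.1, 84.6]
tcp_rot: [-1.881, -1.772, -0.684]
force: [-3.2, -4.3, 5.9]
gripper_width: 43.2
finger_force: 45.5
```

```bash
python3 -c "
from h import *
print(ctrl.sense()['force'],rel(PICK,U+68*D))
print('axisout',rel(PICK,U+68*D+D*60))
s=ctrl.sense();M=R.from_rotvec(s['tcp_rot']).inv();print('up100',M.apply([0,0,100])/200)"
```

```text
[-3.23919285 -4.32467105  5.87040653] (array([ 0.   , -0.008,  0.016]), array([ 0.003,  0.002, -0.001]))
axisout (array([-0.001, -0.006, -0.284]), array([ 0.003,  0.002, -0.001]))
up100 [ 0.31996806  0.00163439 -0.38421058]
```

Request:
step_arm(motion="-1 0.03 0 -0.04 0 0 0; -1 0.11 0 -0.13 0 0 0; -1 0.25 0 -0.3 0 0 0; -1 0.42 0 -0.5 0 0 0; -1 0.6 0 -0.72 0 0 0", force=45)

```text
clock: 3.65
position: [582.5, -253.9, 274.0]
tcp_rot: [-1.88, -1.771, -0.684]
force: [-0.2, -0.2, -0.7]
gripper_width: 42.9
finger_force: 45.9
```

```bash
python3 -c "
from h import *
PL=tool([0,0,-1],[np.cos(.2),np.sin(.2),0])
s=ctrl.sense();print(s['joint_positions'],s['position'],s['gripper_width'])
print(rel(PL,[560,0,390]))"
```

```text
[-0.68042854  0.59572813  1.4067239   0.54964324  1.58582344 -0.74021685] [ 582.48126833 -253.87091685  274.03459333] 42.8600256353167
(array([ 1.34 , -0.188,  0.361]), array([ 0.059, -0.44 , -0.159]))
```

Request:
step_arm(motion="-1 0.1 -0.01 0 0.01 -0.08 -0.03; -1 0.3 -0.04 0.03 0.02 -0.17 -0.06; -1 0.5 -0.07 0.1 0.035 -0.26 -0.095; -1 0.75 -0.11 0.18 0.05 -0.35 -0.13; -1 0.95 -0.13 0.25 0.059 -0.44 -0.159")

```text
clock: 4.28
position: [566.9, -73.3, 357.6]
tcp_rot: [1.983, 2.428, -0.001]
force: [-0.5, -1.6, -2.3]
gripper_width: 42.8
finger_force: 46.0
```

```bash
python3 -c "
from h import *
PL=tool([0,0,-1],[np.cos(.2),np.sin(.2),0])
s=ctrl.sense();print(s['joint_positions'],s['position'],s['gripper_width'])
print(rel(PL,[585,120,390]),rel(PL,[604,332,390]))"
```

```text
[-0.14754153  0.2201122   1.61919183 -0.00379964  1.29691359 -0.34767364] [566.90810573 -73.33719334 357.5568866 ] 42.80808371061624
(array([ 0.928,  0.282, -0.166]), array([0.002, 0.003, 0.001])) (array([ 1.948,  0.587, -0.17 ]), array([0.002, 0.003, 0.001]))
```

Request:
step_arm(motion="-1 0.15 0.05 -0.1 0 0 0; -1 0.4 0.12 -0.17 0 0 0; -1 0.65 0.2 -0.17 0 0 0; -1 0.88 0.27 -0.17 0 0 0; -1 0.98 0.295 -0.17 0 0 0")

```text
clock: 4.9
position: [585.5, 131.2, 389.7]
tcp_rot: [1.986, 2.434, 0.002]
force: [0.4, -0.7, -1.5]
gripper_width: 43.1
finger_force: 46.1
```

Request:
step_arm(motion="-1 0.25 0.08 0 0 0 0; -1 0.5 0.16 0 0 0 0; -1 0.7 0.21 0 0 0 0; -1 0.7 0.21 0 0 0 0; -1 0.7 0.21 0 0 0 0")

```text
clock: 5.52
position: [599.2, 273.4, 388.7]
tcp_rot: [1.988, 2.431, -0.001]
force: [-0.5, -0.5, -1.6]
gripper_width: 43.1
finger_force: 46.2
```

Run:
```python
from h import *
from scipy.optimize import least_squares
PL=tool([0,0,-1],[np.cos(.2),np.sin(.2),0])
s=ctrl.sense();print(s['joint_positions'],s['position'],s['gripper_width'],s['force'])
print(rel(PL,[603.6,332.3,390]))
out=[]
for n in('scene','top','wrist'):
    p,d=snapshot(n); w=cloud(n,d); np.savez('pics/'+n+'2',p=p,d=d,w=w); cv2.imwrite(f'pics/{n}2.png',cv2.resize(p[...,::-1],(800,600)))
    P=w.reshape(-1,3); T=np.array(s['position'])
    k=(np.hypot(P[:,0]-T[0],P[:,1]-T[1])<34)&(P[:,2]<T[2]-3)&(P[:,2]>T[2]-85); Q=P[k]
    print(n,k.sum(), Q.min(0) if k.any() else '')
    if n=='scene' and k.sum()>30:
        res=lambda q:np.linalg.norm(np.cross(Q-np.array([q[0],q[1],T[2]-40]),(lambda a:a/np.linalg.norm(a))(np.array([q[2],q[3],1]))),axis=1)-22
        g=least_squares(res,[T[0],T[1],0,0],loss='soft_l1',f_scale=2);print(g.x,np.median(abs(res(g.x))))
    # ring
    k=(np.hypot(P[:,0]-603.6,P[:,1]-332.3)<36)&(P[:,2]>139)&(P[:,2]<150); Q=P[k]
    if k.sum()>30:
        g=least_squares(lambda q:np.hypot(Q[:,0]-q[0],Q[:,1]-q[1])-30,[603.6,332.3],loss='soft_l1',f_scale=2);print('ring',n,k.sum(),g.x)
```

```text
[ 4.10458354e-01  3.47285669e-01  1.38004781e+00 -9.64932534e-04
  1.41430895e+00  2.10662270e-01] [599.19109956 273.41882923 388.73540001] 43.08430882711422 [-0.50184106 -0.50671864 -1.61987513]
(array([ 0.284,  0.08 , -0.007]), array([ 0.   ,  0.001, -0.   ]))
scene 372 [583.12054101 250.00130924 318.61581403]
[5.96514064e+02 2.73870624e+02 7.96142358e-03 2.54697636e-03] 0.8673815834759466
ring scene 138 [603.92758272 331.56750819]
top 0 
wrist 2139 [576.53608266 279.12676451 317.3291461 ]
ring wrist 605 [604.05755783 334.67628923]
```

View pics/scene2.png

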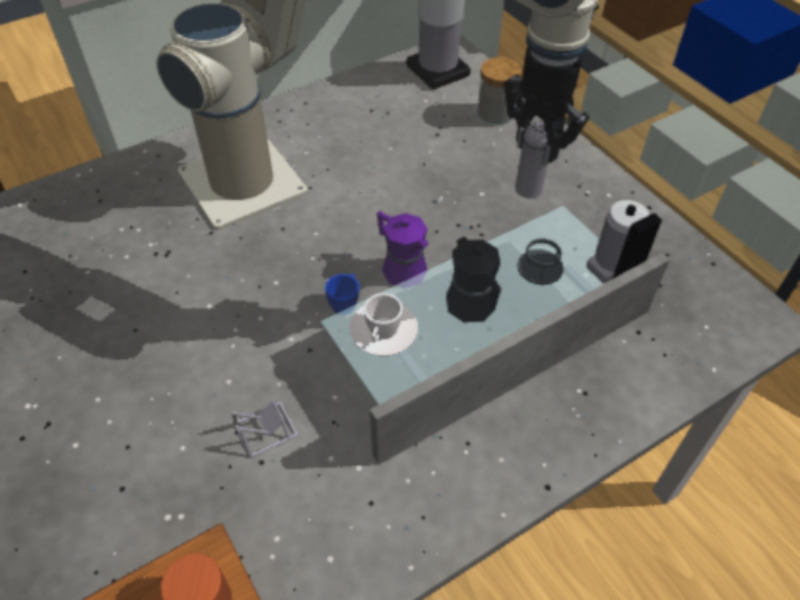

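The shaker is held upright at scene (533,165), with the stand still empty at (543,260). I'll move over the ring and measure the shaker and ring with the same wrist camera.

Request:
step_arm(motion="-1 0.1 0.03 0 0 0 0; -1 0.2 0.06 0.1 0 0 0; -1 0.284 0.083 0.25 0 0 0; -1 0.284 0.083 0.42 0 0 0; -1 0.284 0.083 0.5 0 0 0")

```text
clock: 6.3
position: [603.0, 333.7, 284.4]
tcp_rot: [-1.986, -2.432, 0.007]
force: [-0.1, 0.8, -2.1]
gripper_width: 43.3
finger_force: 46.3
```

Request:
step_arm(motion="-1 0 0 0 0 0 0; -1 0 0 0 0 0 0")

```text
clock: 6.55
position: [605.3, 333.6, 289.6]
tcp_rot: [1.988, 2.431, 0.003]
force: [-0.5, 0.0, -1.4]
gripper_width: 43.0
finger_force: 46.3
```

```bash
cat > m.py <<'E'
from h import *
from scipy.optimize import least_squares
import sys
s=ctrl.sense();T=np.array(s['position']);print(T,s['gripper_width'],s['force'])
for n in('wrist','scene'):
    p,d=snapshot(n); w=cloud(n,d); cv2.imwrite(f'pics/{n}{sys.argv[1]}.png',cv2.resize(p[...,::-1],(800,600)))
    P=w.reshape(-1,3); r=np.hypot(P[:,0]-T[0],P[:,1]-T[1])
    Q=P[(r<28)&(P[:,2]<T[2]-5)&(P[:,2]>T[2]-66)]
    un=lambda q:np.array([q[2],q[3],1])/np.linalg.norm([q[2],q[3],1])
    res=lambda q:np.linalg.norm(np.cross(Q-np.array([q[0],q[1],T[2]-71]),un(q)),axis=1)-22
    g=least_squares(res,[T[0],T[1],0,0],loss='soft_l1',f_scale=1); print(n,'shaker base',len(Q),g.x,np.median(abs(res(g.x))))
    C=P[(np.hypot(P[:,0]-g.x[0],P[:,1]-g.x[1])<26)]; C=C[(C[:,2]>T[2]-90)&(C[:,2]<T[2])]; print('lowest z',np.percentile(C[:,2],[0,1,3]))
    k=(np.hypot(P[:,0]-604,P[:,1]-333)<38)&(P[:,2]>141)&(P[:,2]<148); Q2=P[k]
    if k.sum()>30:
        g=least_squares(lambda q:np.hypot(Q2[:,0]-q[0],Q2[:,1]-q[1])-30,[604,333],loss='soft_l1',f_scale=1);a=np.degrees(np.arctan2(Q2[:,1]-g.x[1],Q2[:,0]-g.x[0]));print('ring',k.sum(),g.x,np.median(abs(g.fun)),np.histogram(a,12,(-180,180))[0],np.median(Q2[:,2]))
E
python3 m.py 3
```

```text
[605.25068748 333.57624216 289.61157566] 43.001551619245966 [-0.4654594   0.02247125 -1.41093364]
wrist shaker base 1943 [ 6.03890137e+02  3.35281179e+02  1.22327041e-02 -7.11673233e-03] 0.13810578416860508
lowest z [218.85498201 220.62443068 222.85330371]
ring 594 [604.24831288 334.68685145] 1.0337881150962964 [78 10  0  0  0 33 73 75 83 82 83 77] 144.31582406176489
scene shaker base 287 [ 6.02118653e+02  3.34256978e+02  1.06228986e-02 -6.09129902e-03] 0.7483545563709058
lowest z [218.5039096  219.91034155 222.59831368]
ring 113 [603.64071735 332.0157821 ] 1.4051378409076882 [ 6  4 10 11 11  8  9  7  9 12 13 13] 144.29317756284877
```

View pics/wrist3.png

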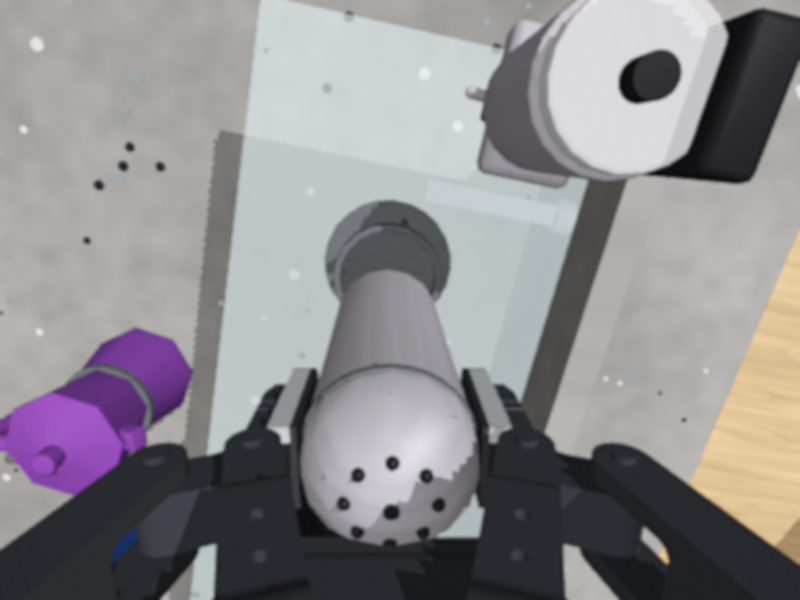

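Wrist view: the ring is at about (388,265), with the shaker base just short of it and above it. The offset is 1–2 mm against 6 mm of clearance. I'll correct it and descend.

Request:
step_arm(motion="-1 -0.007 0.003 0.05 0 0 0; -1 -0.007 0.003 0.15 0 0 0; -1 -0.007 0.003 0.25 0 0 0; -1 -0.007 0.003 0.31 0 0 0; -1 -0.007 0.003 0.34 0 0 0")

```text
clock: 7.28
position: [605.0, 331.6, 218.8]
tcp_rot: [-1.988, -2.432, 0.003]
force: [0.2, -0.3, -1.7]
gripper_width: 42.9
finger_force: 46.3
```

Request:
step_arm(motion="-1 0 0 0 0 0 0; -1 0 0 0 0 0 0")

```text
clock: 7.52
position: [605.9, 332.1, 221.1]
tcp_rot: [1.988, 2.432, 0.002]
force: [-0.6, -0.8, -1.7]
gripper_width: 43.2
finger_force: 46.3
```

```bash
python3 m.py 4
```

```text
[605.86944044 332.13469274 221.0770851 ] 43.154382618328 [-0.59275663 -0.83656568 -1.68124788]
wrist shaker base 1943 [ 6.04306488e+02  3.33807302e+02  1.36034854e-02 -6.24546795e-03] 0.14161469323520137
lowest z [149.24297914 151.96724571 154.31382769]
ring 992 [604.15193052 334.78930959] 1.0104700739699126 [124  30   0   0   0  53 124 124 139 141 134 123] 144.08268051392588
scene shaker base 253 [ 6.02339566e+02  3.32895596e+02  2.23624751e-02 -1.10538250e-02] 0.9849872115516725
lowest z [141.57478039 152.59843032 153.7690835 ]
ring 70 [603.69095856 331.97250266] 1.405408905366091 [ 4  3  9 10 15  8  8  5  7  0  0  1] 144.61876145935753
```

Request:
step_arm(motion="-1 0 0 0.05 0 0 0; -1 0 0 0.1 0 0 0; -1 0 0 0.15 0 0 0; -1 0 0 0.19 0 0 0; -1 0 0 0.2 0 0 0")

```text
clock: 8.25
position: [605.0, 331.6, 179.3]
tcp_rot: [-1.988, -2.432, 0.002]
force: [-0.3, 0.1, -2.1]
gripper_width: 43.0
finger_force: 46.3
```

Request:
step_arm(motion="-1 0 0 0.005 0 0 0; -1 0 0 0.01 0 0 0; -1 0 0 0.01 0 0 0")

```text
clock: 8.62
position: [605.6, 331.9, 178.6]
tcp_rot: [1.988, 2.432, 0.001]
force: [0.6, 1.1, -1.9]
gripper_width: 43.1
finger_force: 46.3
```

Request:
step_arm(motion="-1 0 0 0.004 0 0 0; -1 0 0 0.008 0 0 0; -1 0 0 0.008 0 0 0")

```text
clock: 9.0
position: [605.4, 331.8, 176.7]
tcp_rot: [1.988, 2.432, -0.0]
force: [-0.0, 0.4, -2.2]
gripper_width: 43.1
finger_force: 46.3
```

Request:
step_arm(motion="-1 0 0 0.004 0 0 0; -1 0 0 0.008 0 0 0; -1 0 0 0.008 0 0 0")

```text
clock: 9.38
position: [605.5, 332.1, 176.3]
tcp_rot: [1.988, 2.432, 0.001]
force: [-2.9, -0.4, 5.3]
gripper_width: 43.0
finger_force: 47.0
```

Contact came at the expected height (base 105 + 71). Release slowly.

Request:
step_arm(motion="0.1 0 0 0 0 0 0; 0.2 0 0 0 0 0 0; 0.5 0 0 0 0 0 0; 1 0 0 0 0 0 0; 1 0 0 0 0 0 0")

```text
clock: 10.0
position: [605.5, 331.8, 175.1]
tcp_rot: [1.988, 2.432, -0.0]
force: [-0.2, 0.1, 0.4]
gripper_width: 85.5
finger_force: 0.0
```

Request:
step_arm(motion="1 0 0 0 0 0 0; 1 0 0 0 0 0 0")

```text
clock: 10.25
position: [605.5, 331.8, 175.2]
tcp_rot: [1.988, 2.432, 0.0]
force: [-0.7, -0.3, 0.5]
gripper_width: 85.6
finger_force: 0.0
```

```bash
python3 m.py 5
```

```text
[605.4938022  331.83924741 175.18797258] 85.57331088841696 [-0.68763227 -0.29457514  0.51603962]
wrist shaker base 1960 [ 6.04264171e+02  3.33831063e+02 -1.11575247e-03  9.02898621e-04] 0.18898333973490722
lowest z [102.28372588 103.37545025 103.88524824]
ring 1728 [604.32112522 334.16446443] 1.207062826599044 [185  13   0   0   0  82 182 218 278 300 264 206] 144.01605213445873
scene shaker base 219 [ 6.04261368e+02  3.33262689e+02 -2.82643626e-02 -5.70364991e-03] 1.3356609440777376
lowest z [101.89817397 102.90502829 104.44420046]
ring 98 [602.20144001 332.51657549] 1.8023280376081114 [ 4  5 14 15 19 15 12  6  8  0  0  0] 144.78518395184176
```

Upright (tilt ~0) and centred. Retreat straight up.

Request:
step_arm(motion="1 0 0 -0.06 0 0 0; 1 0 0 -0.2 0 0 0; 1 0 0 -0.45 0 0 0; 1 0 0 -0.7 0 0 0; 1 0 0 -0.9 0 0 0")

```text
clock: 10.98
position: [605.6, 332.1, 358.8]
tcp_rot: [1.987, 2.431, 0.004]
force: [0.6, 1.2, -1.0]
gripper_width: 85.4
finger_force: 0.0
```

Request:
step_arm(motion="1 0 0 0 0 0 0; 1 0 0 0 0 0 0; 1 0 0 0 0 0 0; 1 0 0 0 0 0 0")

```text
clock: 11.48
position: [605.0, 331.7, 353.8]
tcp_rot: [-1.988, -2.432, 0.003]
force: [-0.7, 0.5, 0.7]
gripper_width: 85.9
finger_force: 0.0
```

```bash
python3 -c "
from h import *
p,d=snapshot('scene'); cv2.imwrite('pics/final.png',cv2.resize(p[...,::-1],(800,600)))
print(ctrl.sense()['position'])"
```

```text
[605.08160553 331.779749   354.03000514]
```

View pics/final.png

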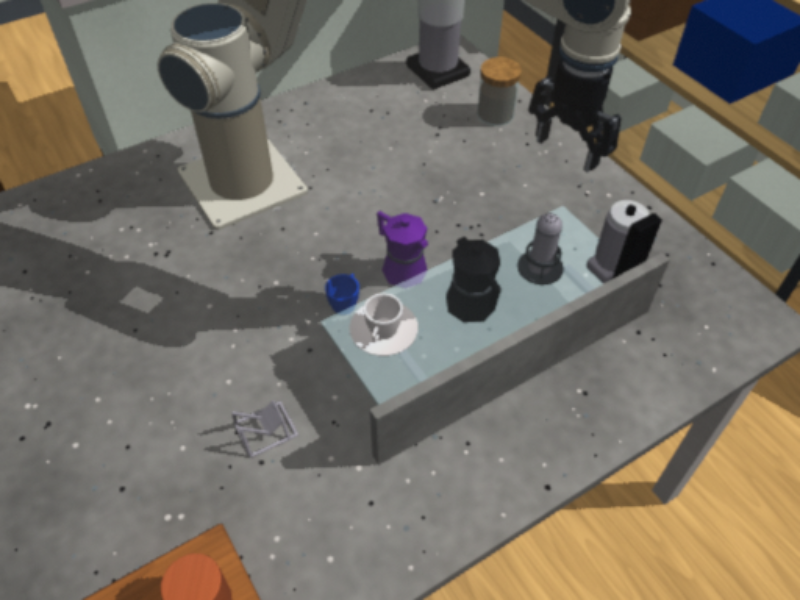

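The shaker stands upright in the ring at (546,245), the gripper is clear, and the moka pot, cup and saucer are where they were.

```bash
python3 -c "
from station import ctrl
print(ctrl.hand_in())"
```

```text
the job is handed in; nothing more can be done
None
```

The shaker stands upright, dome up, on the base inside the ring stand; the moka pot, cup and saucer were not touched, and the job was handed in at about 11.5 s of the 51 s allowed.

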